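# Clip the hold-down bar on the shaker and start it

## Task

Get the bench shaker going: fit the aluminium hold-down bar over the upright stud so that it lies flat across the lids of both specimen pots, then push the orange-handled hairpin clip through the cross hole of the stud above the bar until its sprung bow snaps home round the shank, and let go of it. Only then press the green start key (a membrane key: press until it gives, then come off it), never the red stop key; the pots stay upright in their cups.

Things in the scene. Friction and masses are not known exactly. Their poses are not given: they have to be found in the camera images.
- shaker: White bench shaker, fixed, 260 mm deep (x -165 to +95), 204 wide (y). Origin: on the worktop under its upright steel stud; z up; x points from the sloped control panel at its front (-x, towards the robot) to its back. Platform top 72 mm up. Two specimen pots stand in cups at y = +62 and -62 mm: lids 63 mm across, lid tops 133 mm up. Nothing stands in front of the stud above the platform.
- stud_top (a point): Top of the stud's domed head, 173 mm above the worktop. The stud is round, 22 mm in diameter, and stands at the middle of the platform (a nut at its foot reaches 85 mm up).
- pin_hole (a point): Middle of the cross hole: on the stud's axis, 154.5 mm above the worktop. The eight-sided through hole is 10 mm wide and 10 mm high and runs level along the shaker's x. With the bar fitted, the bar's top is 5.5 mm below this point.
- bar: Aluminium hold-down bar, loose, flat on the worktop, 190 x 40 x 16 mm, round ends, about 0.24 kg. Origin: middle of its underside; long axis y, z up. Under it 4 mm rubber pads at y = +62 and -62 mm, then 12 mm of metal. A 27 mm hole in the middle goes over the stud. Grip the 40 mm width at the middle. Fitted, it lies along the shaker's y (either end left), origin 133 mm up.
- clip: Spring-steel hairpin clip, loose, flat on the worktop, 80 g, 150 mm long, with an orange handle: a block 40 (x) x 26 (y) x 18 (z) mm. Origin: under the handle's middle; x along the straight leg, z up. Straight leg: 6.4 mm wire on the line y = 0, z = 3.2 mm, to a tapered nose at x = 112 mm. Beside it on the +y side a sprung leg of 6 mm wire with a bow, and a flared end at x = 99, y = 20 mm.
- clip_bow (a point): Centre of the clip's bow, on the straight leg's axis (x = 60, y = 0, z = 3.2 mm in the clip's frame). It meets the pin hole when the clip, pushed in along its x, is home. On the way the flared end rides over the outside of the stud (up to about 20 N of push), then the leg snaps in; pushing on meets a much steeper stop. Let go, the handle sags by some 10 degrees.
- spring_leg (a joint): Opening of the clip's sprung leg, rad: 0 closed (at rest, and again when the clip is home), about 0.11 while its narrow place rides over the stud.
- start_key (a joint): Travel of the green start key (m): 0 released, 0.002 fully down (5 N); it counts as pressed beyond 0.0012 (3 N) and springs back.
- start_key_top (a point): Middle of the face of the green start key (white triangle), 38 mm wide, 36 mm deep, on the left (+y) of the control panel, about 48 mm above the worktop. The panel slopes down towards the front by 17 degrees; the key moves square to it and can be pressed from straight above with closed fingers.
- stop_key (a joint): Travel of the red stop key (m), same build as the start key, with a white square, on the right of the panel. Not to be pressed.
- pot_left: Specimen pot with orange screw lid, 63 x 63 x 61 mm, loose in a 20 mm high cup on the shaker's +y side. Origin: middle of its underside.
- pot_right: The same in the cup on the shaker's -y side.
- cup_left_seat (a point): Floor centre of the left cup, where the left pot stands.
- cup_right_seat (a point): Floor centre of the right cup, where the right pot stands.
There are look-alikes about, which are no part of the job. Leave any brown, purple or turquoise look-alike of the pot_left alone.

How it is judged (in metres and radians):
On the way, in this order (a step that is already met when the one before it is completed fails the run):
1. the bar lies over the stud, flat across both pot lids (horizontal distance between bar and pin_hole below 0.006 m and z of bar in the frame of shaker between 0.129 and 0.137 m and angle between the y axis of bar and the y axis of shaker, either way round below 0.18 rad), for 0.2 s.
2. the clip is through the stud, its bow snapped round the shank, and let go (all of step 1 and distance between clip_bow and pin_hole below 0.006 m and angle between the x axis of clip and the x axis of shaker, either way round below 0.3 rad and value of joint spring_leg below 0.03 rad and contact force between the fingers and clip below 0.3 N), for 0.2 s.
3. the green start key is pressed (value of joint start_key above 0.0012 m), for 0.02 s.
At the end, for the whole second after the job is handed in: Bar over the stud (within 6 mm of its axis), flat on both lids (underside 129 to 137 mm up), within 0.18 rad of the line across the pots; clip bow within 6 mm of the cross hole, leg within 0.3 rad of it, sprung leg closed (< 0.03 rad); pots upright in their cups; start key up; all at rest (all of step 1 and distance between clip_bow and pin_hole below 0.006 m and angle between the x axis of clip and the x axis of shaker, either way round below 0.3 rad and value of joint spring_leg below 0.03 rad and distance between pot_left and cup_left_seat below 0.01 m and angle between each of pot_left, pot_right's own z axis and vertical below 0.12 rad and distance between pot_right and cup_right_seat below 0.01 m and value of joint start_key below 0.0006 m and linear speed of each of bar, clip below 0.02 m/s); the robot touches nothing.
It fails at once if the start key is pressed while the clip is not home in the stud (value of joint start_key above 0.0012 m and not (distance between clip_bow and pin_hole below 0.006 m and angle between the x axis of clip and the x axis of shaker, either way round below 0.3 rad and value of joint spring_leg below 0.03 rad)).
It fails at once if the red stop key is pressed (value of joint stop_key above 0.0012 m).
It also fails if it takes over 72 s, if anything falls off the work surface, if the arm or the gripper's body presses on something with over 40 N, if the wrist force passes 120 N, or if a joint passes its speed limit or range.

## Robot

A 6-joint arm with a two-finger parallel gripper is mounted at the origin on a cart in front of the work surface, level with it; the furniture and walls round the work are solid. World frame = base frame: x ahead of the robot, y to its left, z up, the work surface at z = 0. Lengths are in mm, angles in rad, forces in N, time in s.
With the tool pointing down it reaches from about 350 to 875 mm from the base axis. Payload 4.2 kg.
Tool frame: the origin (TCP) lies between the finger pads; the fingertips stand 25 mm ahead of it and the grasp point (between the pads) lies 6 mm ahead of it; z points along the fingers, y is the line along which they close (so a half turn about z gives the same grasp; the last joint's range is limited). The gripper opens to 85 mm and grips with 20 to 120 N. Pads are 22 mm wide; open, the fingers measure 114 mm over their backs; the gripper's body (76 mm by 85 mm) begins 54 mm behind the grasp point. The pads swing forward as they close: fully open they stand 13 mm farther back than shut.
Start: joints at [-0.878, 0.385, 0.008, 0, -1.194, -0.259], TCP at [262.713, -567.081, 222.412] pointing down, gripper open.
Joint ranges: [-3.14, 3.14], [-1.21, 2.06], [-1.07, 1.41], [-3.16, 2.05], [-2.99, -0.16], [-3.1, 3.1]. Speed limits (rad/s): [2.79, 2.79, 3.14, 3.14, 3.14, 3.14].

## Interface

Orientations are given as a unit quaternion [w, x, y, z].
In Python, from station import manip gives the robot as it stands.
- The arm moves only by the shell command python3 -m pendant 'ROWS' [OPENING] [FORCE]. ROWS is JSON, a list of rows, each a list of 2 entries, a list of its own where there are three numbers: the shift along the tool's x, y, z normalised to -1 to 1, where 1 is 30 mm, then the turn about the tool's z normalised to -1 to 1, where 1 is 0.5 rad. In form: [[[x, y, z], turn], ...]. A call has 1 to 12 rows; each row shifts and turns the commanded pose from where the row before left it, along the tool's axes as they then stand; what a row does not reach is not made up. A row lasts 1/10 s, in which the tool goes at most 50 mm and 8.59 degrees, less where a joint would pass 70% of its speed; a pose out of reach is approached as far as the arm can. A call with a number of a shift or a turn outside -1 to 1 is refused whole. A call with a gripper value outside its range is refused whole. OPENING is the opening, from -1 (shut) to 1 (fully open), set as the call begins (- or left out, the last holds). The fingers move at their own pace and stop on an object; FORCE is the grip in N (left out, the last holds). Time passes only in rows, so rows that do not move let the fingers close. It gives the time, the measured TCP pose, the force, the opening and the grip force at its end, in the units of the state.
- manip.sense(): the state, without advancing time (a new reading comes with each control period).
- manip.snapshot(name): name is "scene" or "top"; returns the picture (480x640x3 uint8, red, green, blue); there is no depth.
- manip.camera_info(name): a dict with "mtx" (3x3 intrinsics, pixels), "world_from_camera" (4x4, takes a point from camera to world coordinates). Camera axes: x right, y down, z forward; pixel columns grow to the right and rows downward; lengths in mm; the calibration is good to about 2 mm. A picture is of the moment at which its call begins. camera_info takes no time and is no camera call.
- manip.hand_in(): hands the job in; it is judged then, once.
The state is a dict: "time_s": time; "joint_positions": joint angles; "qd": joint speeds; "tau": joint torques, N m; "position": TCP position; "eef_rot": TCP orientation; "ft_force": force on the tool from outside, world axes, zero at the start; "torque": the same for the moment, N m; "width": finger opening in mm; "finger_force": force on a finger pad.
Only numpy, scipy, OpenCV 4.12 (cv2) and the standard library are available. Lean on these libraries where they do the work, as an engineer would, in place of code of your own. Each camera call takes 0.05 s, during which the arm holds its last target. There are 200 camera calls.

## Working session

There is one attempt and no reset: what is moved stays moved. The work goes in short steps, Python scripts to look and compute and a shell command to move; the robot and the scene stay as the last step left them, time stands still between calls to the robot, and variables do not carry over. Pictures are saved under pics/ and viewed, at most 10 in all, crops included, and the job is handed in when it is done.

```bash
mkdir -p pics; ls; python3 - <<'E'
from station import manip
import cv2,numpy as np
for n in("scene","top"):
    im=manip.snapshot(n); cv2.imwrite(f"pics/{n}0.png",im[:,:,::-1])
    c=manip.camera_info(n); print(n,np.round(c["mtx"],1).tolist(),np.round(c["world_from_camera"],3).tolist())
s=manip.sense(); print(s)
E
```

```text
pics
scene [[603.1, 0.0, 322.2], [0.0, 603.1, 238.8], [0.0, 0.0, 1.0]] [[-0.466, -0.649, 0.601, -263.386], [-0.884, 0.33, -0.33, 503.77], [0.016, -0.686, -0.728, 1067.139], [0.0, 0.0, 0.0, 1.0]]
top [[561.0, 0.0, 311.6], [0.0, 561.0, 239.2], [0.0, 0.0, 1.0]] [[0.005, -0.994, 0.113, 353.098], [-1.0, -0.008, -0.023, 89.054], [0.024, -0.113, -0.993, 1401.459], [0.0, 0.0, 0.0, 1.0]]
{'time_s': 0.1, 'joint_positions': array([-8.78409642e-01,  3.85506377e-01,  6.75262307e-03, -4.27711845e-04,
       -1.19403671e+00, -2.58622770e-01]), 'qd': array([-0.00051423, -0.00150409,  0.00401778,  0.00058459,  0.00168119,
       -0.00094595]), 'tau': array([-5.75175745e-04, -3.93319988e+01,  1.88929868e+01,  4.19800535e+00,
       -2.64692688e-03,  2.00260992e-06]), 'position': array([ 262.47134925, -566.60753604,  221.41210278]), 'eef_rot': array([-2.79719843e-04, -2.15108536e-01,  9.76589619e-01,  9.77454287e-04]), 'ft_force': array([-0.0817294 , -0.71879394, -0.16665203]), 'torque': array([ 0.03684844, -0.02532608, -0.01249241]), 'finger_force': 0.0, 'width': 85.32668478130296}
```

View pics/scene0.png

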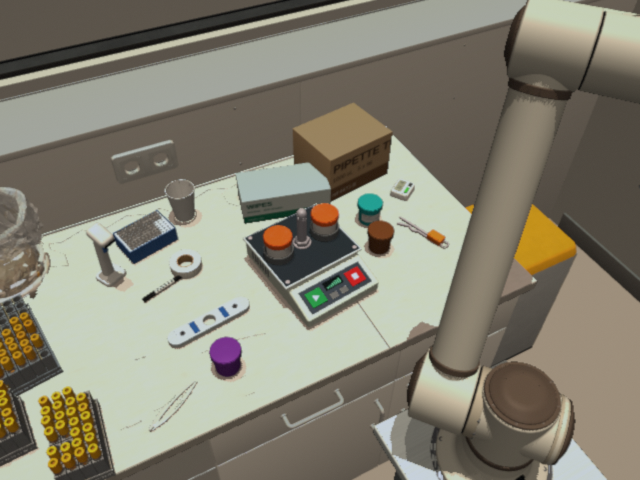

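View pics/top0.png

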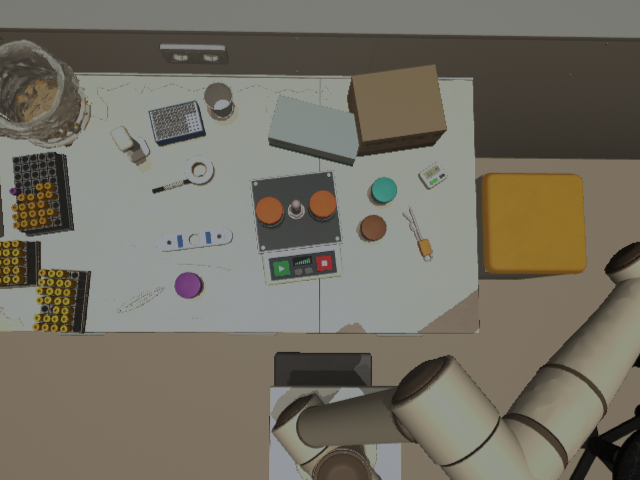

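The scene view shows the shaker (300,250), bar (209,322) and clip (425,235). In the top view the bar is at (196,240), the clip at (420,240), the stud at (296,209), the lids at (269,211) and (323,204), green at (282,268) and red at (324,264).

Candidates:
- **Pots:** the orange lids on the shaker are mine. Brown (373,228), turquoise (384,190) and purple (188,285) are look-alikes.
- **Clip:** the orange handle at (425,248). The marker (170,187) and tweezers (140,298) are not it.
- **Bar:** (196,240), the only one.

```bash
cat > h.py <<'E'
import cv2,numpy as np
from station import manip
def ray(n,uv):
    c=manip.camera_info(n);K=np.array(c["mtx"]);T=np.array(c["world_from_camera"])
    return T[:3,3],T[:3,:3]@np.linalg.solve(K,[uv[0],uv[1],1.])
def onz(n,uv,z):
    o,d=ray(n,uv);return o+d*(z-o[2])/d[2]
def tri(uv1,uv2):
    a,d=ray("scene",uv1);b,e=ray("top",uv2)
    s=np.linalg.lstsq(np.c_[d,-e],b-a,rcond=None)[0]
    p,q=a+s[0]*d,b+s[1]*e
    return (p+q)/2,np.linalg.norm(p-q)
def blobs(im,lo,hi,box,amin=15):
    x0,y0,x1,y1=box;h=cv2.cvtColor(im[y0:y1,x0:x1],cv2.COLOR_RGB2HSV)
    m=cv2.inRange(h,lo,hi);n,l,s,c=cv2.connectedComponentsWithStats(m)
    return [(round(c[i][0]+x0,1),round(c[i][1]+y0,1),int(s[i][4])) for i in range(1,n) if s[i][4]>=amin],m
E
python3 - <<'E'
from h import *
t=cv2.imread("pics/top0.png")[:,:,::-1].copy();s=cv2.imread("pics/scene0.png")[:,:,::-1].copy()
for n,im,b in(("top",t,(150,150,450,300)),("scene",s,(160,180,460,360))):
    for nm,lo,hi in(("orange",(4,170,110),(16,255,255)),("green",(60,120,60),(90,255,255)),("red",(0,180,120),(3,255,255)),("red2",(172,150,120),(180,255,255)),("blue",(100,120,60),(125,255,255))):
        print(n,nm,blobs(im,lo,hi,b)[0])
cr=lambda im,x,y,w,h,k:cv2.resize(im[y:y+h,x:x+w],None,fx=k,fy=k,interpolation=cv2.INTER_CUBIC)
a=np.hstack([cr(t,150,220,90,40,4),cr(t,390,200,50,70,4)[:160]*0+0]) if 0 else None
out=np.zeros((600,800,3),np.uint8)
A=cr(t,155,220,80,40,5);out[:200,:400]=A
A=cr(t,398,200,40,66,6);out[:396,400:640]=A
A=cr(s,390,205,64,50,6);out[300:600,0:384]=A
A=cr(t,278,190,40,40,4);out[400:560,400:560]=A
A=cr(s,285,200,40,50,4);out[400:600,600:760]=A
cv2.imwrite("pics/crop1.png",out[:,:,::-1])
E
```

```text
top orange [(np.float64(323.0), np.float64(203.9), 446), (np.float64(270.0), np.float64(207.3), 290), (np.float64(265.1), np.float64(219.4), 36)]
top green [(np.float64(383.7), np.float64(189.5), 470), (np.float64(281.2), np.float64(268.0), 185)]
top red []
top red2 []
top blue [(np.float64(208.0), np.float64(237.0), 41), (np.float64(179.6), np.float64(240.5), 39)]
scene orange [(np.float64(324.2), np.float64(213.4), 439), (np.float64(380.4), np.float64(229.6), 305), (np.float64(277.3), np.float64(235.9), 514), (np.float64(435.8), np.float64(237.8), 63)]
scene green [(np.float64(369.6), np.float64(202.9), 368), (np.float64(334.7), np.float64(282.1), 63), (np.float64(315.8), np.float64(297.2), 251)]
scene red [(np.float64(354.3), np.float64(276.1), 172)]
scene red2 []
scene blue [(np.float64(223.4), np.float64(311.5), 42), (np.float64(193.9), np.float64(327.0), 45)]
```

View pics/crop1.png

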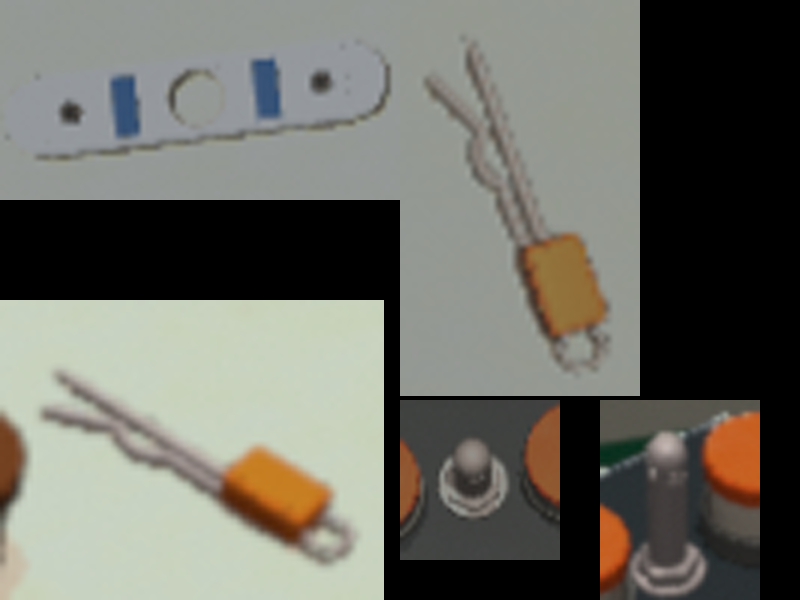

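The crop shows the bar hole at top px (194,239), clip handle at (425,247), nose at (409.5,206.5) with the sprung leg on its left (+y, clip flat and the right way up). The stud is bare between the orange lids, so these are the right objects.

```bash
python3 - <<'E'
from h import *
np.set_printoptions(precision=1,suppress=True)
t=cv2.imread("pics/top0.png")[:,:,::-1].copy();s=cv2.imread("pics/scene0.png")[:,:,::-1].copy()
print("bar blues top",onz("top",(208,237),16),onz("top",(179.6,240.5),16),"hole",onz("top",(194,239),16))
print("bar blues scene",onz("scene",(223.4,311.5),16),onz("scene",(193.9,327),16))
def circ(im,box):
    b,m=blobs(im,(0,110,50),(20,255,255),box)
    c=max(cv2.findContours(m,cv2.RETR_EXTERNAL,cv2.CHAIN_APPROX_NONE)[0],key=cv2.contourArea)
    e=cv2.fitEllipse(c);return (e[0][0]+box[0],e[0][1]+box[1]),e[1:]
for nm,box in(("L",(250,190,287,232)),("R",(305,185,342,222))):
    u,e=circ(t,box);print(nm,u,e,onz("top",u,133))
for nm,box in(("L",(255,220,300,262)),("R",(305,200,345,240))):
    u,e=circ(s,box);print("scene",nm,u,e)
b,m=blobs(t,(5,120,60),(22,255,255),(410,230,440,265));print("handle",b)
c=max(cv2.findContours(m,cv2.RETR_EXTERNAL,cv2.CHAIN_APPROX_NONE)[0],key=cv2.contourArea);r=cv2.minAreaRect(c);print(r)
h=(r[0][0]+410,r[0][1]+230);print("handle top",onz("top",h,16))
print("nose",onz("top",(409.4,206.6),3.2),"legstart",onz("top",(420.9,239.6),3.2))
for hh in (16,):print("scene handle",onz("scene",(435.8,237.8),12)," nose",onz("scene",(390+57/6-.4,205+75/6-.4),3.2),"legstart",onz("scene",(390+222/6-.4,205+185/6-.4),3.2))
print("stud top tri",tri((285+667/4-150-.4,200+435/4-100-.4),(278+472/4-100-.4,190+440/4-100-.4)))
b,_=blobs(t,(0,130,70),(180,255,255),(310,250,340,275));print("red",b,[onz("top",x[:2],48) for x in b])
print("green",onz("top",(281.5,268),48),tri((315.8,297.2),(281.2,268)),"red tri",tri((354.3,276.1),(324.3,263.5)))
E
```

```text
bar blues top [514.3 313.6  16. ] [505.  383.3  16. ] hole [509. 348.  16.]
bar blues scene [512.1 315.8  16. ] [502.7 385.4  16. ]
L (268.9566078186035, 209.92164993286133) ((26.498064041137695, 26.81385612487793), 166.2808074951172) [564.1 157.6 133. ]
R (322.26873779296875, 203.39679336547852) ((26.279163360595703, 26.93017578125), 6.7862324714660645) [580.4  35.7 133. ]
scene L (277.437442779541, 237.1822681427002) ((24.917268753051758, 29.791229248046875), 86.32347106933594)
scene R (323.9620723724365, 214.6089162826538) ((23.351076126098633, 27.908634185791016), 93.71627807617188)
handle [(np.float64(424.6), np.float64(246.9), 156)]
((14.65000057220459, 16.94999885559082), (15.495159149169922, 10.11928653717041), 71.56504821777344)
handle top [ 493.7 -225.1   16. ]
nose [ 597.6 -191.     3.2] legstart [ 513.6 -218.9    3.2]
scene handle [ 487.2 -221.3   12. ]  nose [ 594.7 -186.4    3.2] legstart [ 510.3 -211.8    3.2]
stud top tri (array([581.3,  95.2, 167.6]), np.float64(3.59552779243741))
red [(np.float64(323.8), np.float64(262.7), 189)] [array([450.3,  27.9,  48. ])]
green [436.7 130.   48. ] (array([437.3, 131.2,  43.1]), np.float64(0.8209602085407485)) red tri (array([449.5,  27.8,  43.7]), np.float64(3.209656123878142))
```

```bash
cat >> h.py <<'E'
from scipy.spatial.transform import Rotation as Ro
def plan(p,ya=None,tilt=True):
    "turn first, then shift: prints the total in rows' units (30 mm / 0.5 rad)"
    s=manip.sense();R=Ro.from_quat(np.roll(s["eef_rot"],-1)).as_matrix()
    a=np.arctan2(R[1,1],R[0,1]);dw=0 if ya is None else (ya-a+np.pi/2)%np.pi-np.pi/2
    if ya is not None and abs(ya-a)<3.3 and abs(dw)>1.2: print("(alt turn)",-(ya-a)/.5)
    turn=-dw;R2=R@Ro.from_rotvec([0,0,turn]).as_matrix()
    d=R2.T@(np.array(p)-s["position"])
    print("t",round(s["time_s"],2),"pos",s["position"].round(1),"ya",round(a,3),"tilt",R[:,2].round(3),"w",round(s["width"],1),"F",s["ft_force"].round(1),"grip",round(s["finger_force"],1))
    print("TURN units",round(turn/.5,3),"SHIFT units",(d/30).round(3))
E
python3 - <<'E'
from h import *
np.set_printoptions(precision=1,suppress=True)
print("nut",onz("top",(295.9,211.1),84),"studtop z170",onz("top",(295.6,200),168))
plan((508.5,349.5,230),3.275-2*np.pi)
plan((508.5,349.5,230),.133)
E
```

```text
nut [570.   96.3  84. ] studtop z170 [581.2  96.7 168. ]
t 0.1 pos [ 262.5 -566.6  221.4] ya 2.004 tilt [-0.  0. -1.] w 85.3 F [-0.1 -0.7 -0.2] grip 0.0
TURN units -2.541 SHIFT units [-29.2 -12.2  -0.2]
(alt turn) 3.742804716492113
t 0.1 pos [ 262.5 -566.6  221.4] ya 2.004 tilt [-0.  0. -1.] w 85.3 F [-0.1 -0.7 -0.2] grip 0.0
TURN units -2.54 SHIFT units [-29.2 -12.2  -0.2]
```

```bash

python3 -m pendant '[[[0,0,-0.3],-0.282],[[0,0,-0.3],-0.282],[[0,0,-0.3],-0.282],[[0,0,0],-0.282],[[0,0,0],-0.282],[[0,0,0],-0.282],[[0,0,0],-0.282],[[0,0,0],-0.282],[[0,0,0],-0.282],[[-1,-0.4,0],0],[[-1,-0.4,0],0],[[-1,-0.4,0],0]]' 1 40
python3 -m pendant '[[[-1,-0.42,0],0],[[-1,-0.42,0],0],[[-1,-0.42,0],0],[[-1,-0.42,0],0],[[-1,-0.42,0],0],[[-1,-0.42,0],0],[[-1,-0.42,0],0],[[-1,-0.42,0],0],[[-1,-0.42,0],0],[[-1,-0.42,0],0],[[-1,-0.42,0],0],[[-1,-0.42,0],0]]'
python3 -m pendant '[[[-1,-0.42,0],0],[[-1,-0.42,0],0],[[-1,-0.42,0],0],[[-1,-0.42,0],0],[[-1,-0.42,0],0],[[-1,-0.42,0],0],[[-1,-0.42,0],0],[[-1,-0.42,0],0],[[-1,-0.42,0],0],[[-1,-0.42,0],0],[[-1,-0.42,0],0],[[-1,-0.42,0],0]]'
python3 -c "
from h import *
plan((508.5,349.5,60),.133)"
```

```text
time_s: 1.3
position: [286.4, -471.9, 248.6]
eef_rot: [-0.0, 0.752, -0.659, -0.001]
ft_force: [0.6, -0.5, -0.5]
width: 85.6
finger_force: 0.0
time_s: 2.5
position: [388.8, -95.0, 249.3]
eef_rot: [0.0, 0.752, -0.659, -0.0]
ft_force: [0.4, -0.5, 0.4]
width: 85.3
finger_force: 0.0
time_s: 3.7
position: [491.5, 281.6, 248.9]
eef_rot: [0.001, 0.752, -0.659, -0.0]
ft_force: [0.9, 0.5, -1.0]
width: 85.5
finger_force: 0.0
t 3.7 pos [491.5 281.6 248.9] ya -3.01 tilt [-0.001 -0.001 -1.   ] w 85.5 F [ 0.9  0.5 -1. ] grip 0.0
TURN units -0.002 SHIFT units [-2.171 -0.868  6.295]
```

```bash

python3 -m pendant '[[[-0.72,-0.29,0],0],[[-0.72,-0.29,0.5],0],[[-0.72,-0.29,0.8],0],[[0,0,1],0],[[0,0,1],0],[[0,0,1],0],[[0,0,1],0],[[0,0,1],0],[[0,0,0],0],[[0,0,0],0]]'
python3 -c "
from h import *
plan((508.5,349.5,25),.133)"
```

```text
time_s: 4.7
position: [509.1, 348.0, 60.4]
eef_rot: [0.001, 0.752, -0.659, 0.0]
ft_force: [-0.2, -0.1, 0.5]
width: 85.9
finger_force: 0.0
t 4.7 pos [509.1 348.   60.4] ya -3.009 tilt [-0.    -0.001 -1.   ] w 85.9 F [-0.2 -0.1  0.5] grip 0.0
TURN units -0.001 SHIFT units [-0.052  0.012  1.179]
```

```bash

python3 -m pendant '[[[-0.05,0,0.4],0],[[0,0,0.4],0],[[0,0,0.38],0],[[0,0,0],0]]'
python3 -m pendant '[[[0,0,0],0],[[0,0,0],0],[[0,0,0],0],[[0,0,0],0],[[0,0,0],0],[[0,0,0],0],[[0,0,0],0],[[0,0,0],0]]' -1 80
python3 -m pendant '[[[0,0,-0.5],0],[[0,0,-1],0],[[0,0,-1],0],[[0,0,-1],0],[[0,0,-1],0],[[0,0,-1],0],[[0,0,-1],0],[[0,0,-0.5],0],[[0,0,0],0],[[0,0,0],0]]'
python3 - <<'E'
from h import *
np.set_printoptions(precision=1,suppress=True)
plan((508.5,349.5,200),.133)
for n in("scene","top"):
    im=manip.snapshot(n);cv2.imwrite(f"pics/{n}1.png",im[:,:,::-1])
    b,_=blobs(im,(100,120,40),(125,255,255),(100,150,300,350));print(n,b)
s=cv2.imread("pics/scene1.png");t=cv2.imread("pics/top1.png")
cv2.imwrite("pics/crop2.png",np.hstack([cv2.resize(s[210:360,130:330],None,fx=2,fy=2),cv2.resize(t[150:300,130:330],None,fx=2,fy=2)]))
E
```

```text
time_s: 5.1
position: [507.6, 348.5, 23.0]
eef_rot: [0.002, 0.752, -0.659, -0.0]
ft_force: [-0.6, -0.4, -0.8]
width: 84.9
finger_force: 0.0
time_s: 5.9
position: [508.7, 349.5, 25.0]
eef_rot: [0.0, 0.752, -0.659, -0.0]
ft_force: [-0.7, 0.6, 0.3]
width: -0.1
finger_force: 0.0
time_s: 6.9
position: [508.2, 349.3, 234.3]
eef_rot: [0.0, 0.752, -0.659, -0.0]
ft_force: [0.3, -0.1, -0.9]
width: 0.0
finger_force: 0.0
t 6.9 pos [508.2 349.3 234.3] ya -3.01 tilt [-0. -0. -1.] w 0.0 F [ 0.3 -0.1 -0.9] grip 0.0
TURN units -0.003 SHIFT units [-0.  -0.   1.1]
scene [(np.float64(149.4), np.float64(246.1), 571), (np.float64(223.4), np.float64(311.5), 42), (np.float64(193.9), np.float64(327.0), 40)]
top [(np.float64(208.0), np.float64(237.0), 42), (np.float64(179.8), np.float64(240.1), 34)]
```

View pics/crop2.png

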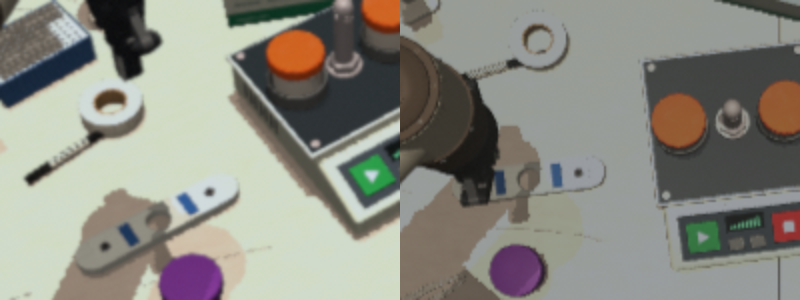

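The fingers closed on nothing and the bar didn't move (blue marks still at scene (223,311) and (194,327)). I'll check where the tips really are against the projection.

```bash
python3 - <<'E'
from h import *
np.set_printoptions(precision=1,suppress=True)
s=manip.sense()
def proj(n,p):
    c=manip.camera_info(n);T=np.linalg.inv(c["world_from_camera"]);q=T[:3,:3]@p+T[:3,3];q=np.array(c["mtx"])@q;return q[:2]/q[2]
tip=s["position"]-[0,0,25]
for n in("scene","top"):print(n,"tip",proj(n,tip),"bar hole",proj(n,np.array([508.5,349.5,16])))
print("tri blues",tri((223.4,311.5),(208,237)),tri((193.9,327),(179.7,240.3)))
print({k:v for k,v in s.items()})
i=cv2.imread("pics/scene1.png")[200:280,150:260];j=cv2.imread("pics/top1.png")[170:270,130:260]
cv2.imwrite("pics/crop3.png",np.hstack([cv2.resize(i,(440,320)),cv2.resize(j,(416,320))[:, :360]]))
E
```

```text
scene tip [197.2 258.8] bar hole [209.1 318.6]
top tip [176.9 229.3] bar hole [193.4 239.2]
tri blues (array([515. , 314.7,  11.8]), np.float64(0.7933802440073281)) (array([506.2, 384.5,  10.9]), np.float64(0.6919679704561021))
{'time_s': 7.0, 'joint_positions': array([ 0.9,  0.4,  0. , -0. , -1.2, -0.7]), 'qd': array([ 0.,  0.,  0.,  0., -0., -0.]), 'tau': array([ -0. , -39. ,  19.3,   4.3,   0. ,  -0. ]), 'position': array([508. , 349. , 233.1]), 'eef_rot': array([ 0. ,  0.8, -0.7, -0. ]), 'ft_force': array([ 0. ,  0.4, -0.4]), 'torque': array([ 0. , -0. ,  0.1]), 'finger_force': 0.0, 'width': -0.023906855529524228}
```

View pics/crop3.png

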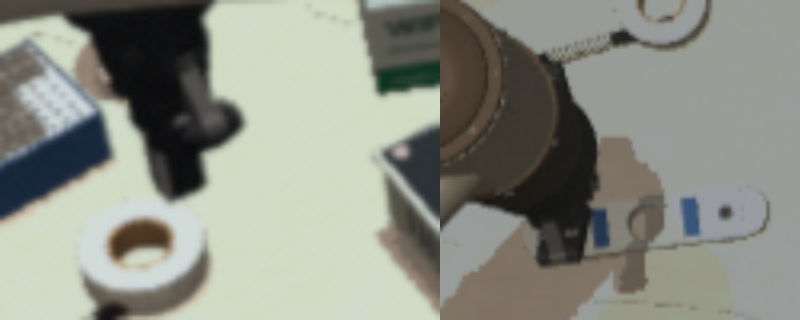

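```bash
python3 - <<'E'
from h import *
np.set_printoptions(precision=3,suppress=True)
print(tri((195,247),(166.5,248)),tri((195,247),(167.5,246)))
s=manip.sense();print(s["joint_positions"],s["position"],s["eef_rot"])
for n in("scene","top"):
  im=manip.snapshot(n);cv2.imwrite(f"pics/{n}2.png",im[:,:,::-1])
v=np.hstack([cv2.imread("pics/scene2.png")[0:360,60:360],cv2.imread("pics/top2.png")[120:480,60:360]])
cv2.imwrite("pics/crop4.png",cv2.resize(v,None,fx=1.3,fy=1.3))
E
```

```text
(array([461.721, 354.369, 287.722]), np.float64(7.386493614620091)) (array([466.155, 353.554, 283.028]), np.float64(7.224840340069443))
[ 0.864  0.365  0.005 -0.001 -1.214 -0.732] [507.985 349.007 233.147] [ 0.002  0.752 -0.659 -0.   ]
```

View pics/crop4.png

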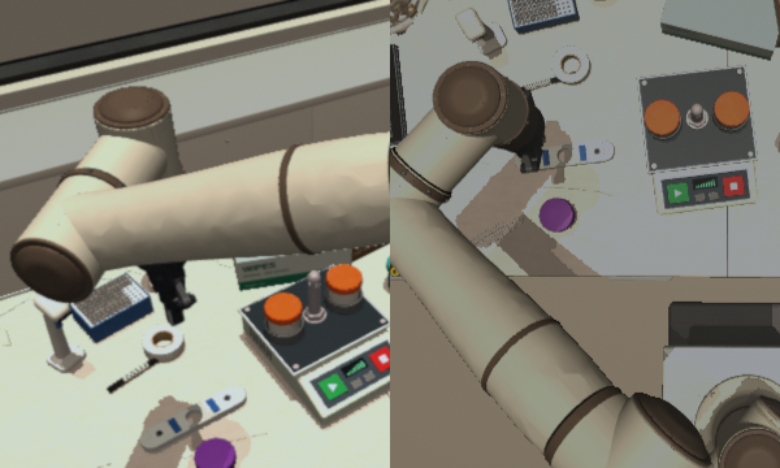

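The view can't settle the tip length: the closed fingertip shows about 11 px higher in the scene image than projected. I'll measure it by touching the bare worktop behind the bar with shut fingers.

```bash

python3 -m pendant '[[[0,-0.7,0.5],0],[[0,-0.7,1],0],[[0,-0.7,1],0],[[0,0,1],0],[[0,0,1],0],[[0,0,1],0],[[0,0,0.5],0],[[0,0,0],0]]' -1 40
python3 -m pendant '[[[0,0,0.2],0],[[0,0,0.2],0],[[0,0,0.1],0],[[0,0,0],0]]'
python3 -m pendant '[[[0,0,0.1],0],[[0,0,0.1],0],[[0,0,0],0]]'
```

```text
time_s: 7.9
position: [569.7, 356.5, 51.7]
eef_rot: [0.003, 0.752, -0.659, -0.0]
ft_force: [-0.4, 0.4, 0.0]
width: -0.1
finger_force: 0.0
time_s: 8.3
position: [571.1, 357.9, 40.3]
eef_rot: [-0.0, 0.752, -0.659, -0.0]
ft_force: [0.2, 0.1, -0.4]
width: 0.2
finger_force: 0.0
time_s: 8.6
position: [570.9, 357.7, 33.6]
eef_rot: [0.0, 0.752, -0.659, -0.0]
ft_force: [0.5, 0.5, 0.0]
width: -0.1
finger_force: 0.0
```

```bash

python3 -m pendant '[[[0,0,0.1],0],[[0,0,0.1],0],[[0,0,0.05],0],[[0,0,0],0]]'
python3 -m pendant '[[[0,0,0.1],0],[[0,0,0],0]]'
python3 -m pendant '[[[0,0,0.1],0],[[0,0,0],0]]'
python3 -c "
from h import *
manip.snapshot('scene');plan((0,0,0))"
```

```text
time_s: 9.0
position: [571.0, 357.7, 26.1]
eef_rot: [0.0, 0.752, -0.659, -0.0]
ft_force: [-0.1, -0.3, -0.5]
width: -0.2
finger_force: 0.0
time_s: 9.2
position: [570.9, 357.7, 23.0]
eef_rot: [0.0, 0.752, -0.659, -0.0]
ft_force: [-0.8, -0.5, -0.1]
width: -0.3
finger_force: 0.0
time_s: 9.4
position: [570.9, 357.7, 20.0]
eef_rot: [0.0, 0.752, -0.659, -0.0]
ft_force: [1.1, 0.5, 0.1]
width: -0.3
finger_force: 0.0
t 9.45 pos [571.  357.7  20.2] ya -3.01 tilt [-0. -0. -1.] w -0.3 F [-0.2 -0.1 -0.2] grip 0.0
TURN units 0.0 SHIFT units [ 9.317 20.437  0.686]
```

```bash

for i in 1; do python3 -m pendant '[[[0,0,0.1],0],[[0,0,0],0]]'; done | grep -E "pos|ft"
python3 -m pendant '[[[0,0,0.1],0],[[0,0,0],0]]'| grep -E "pos|ft"
python3 -m pendant '[[[0,0,0.1],0],[[0,0,0],0]]'| grep -E "pos|ft"
python3 - <<'E'
from h import *
for n in("scene","top"):
  im=manip.snapshot(n);cv2.imwrite(f"pics/{n}3.png",im[:,:,::-1])
v=np.hstack([cv2.imread("pics/scene3.png")[200:350,120:280],cv2.imread("pics/top3.png")[150:300,120:280]])
cv2.imwrite("pics/crop5.png",cv2.resize(v,None,fx=2.5,fy=2.5))
E
```

```text
position: [570.9, 357.7, 17.0]
ft_force: [-0.6, -0.4, 0.6]
position: [570.9, 357.6, 14.0]
ft_force: [0.0, 0.7, 0.5]
position: [570.9, 357.6, 11.0]
ft_force: [-0.5, 0.6, -0.9]
```

View pics/crop5.png

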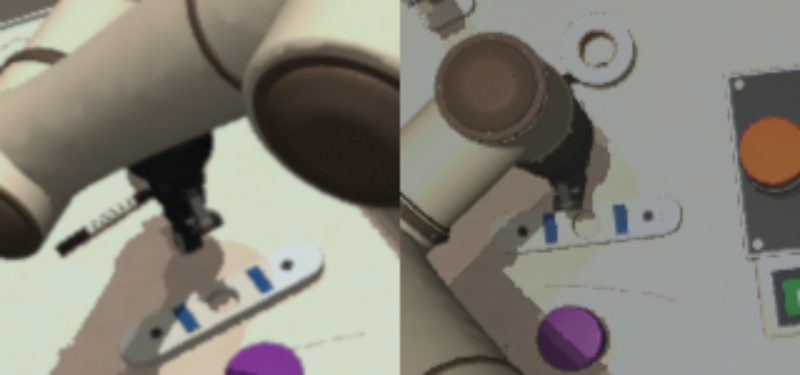

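```bash
python3 - <<'E'
from h import *
np.set_printoptions(precision=1,suppress=True)
print(tri((196,299),(188,233)),tri((196,299),(187,231)),manip.sense()["position"])
print(onz("scene",(196,299),25),onz("top",(188,233),25))
E
```

```text
(array([520.1, 358.4,  74.1]), np.float64(14.66689518333586)) (array([524.4, 359.7,  70.3]), np.float64(10.382859262666878)) [571.1 357.8  11.4]
[563.6 357.7  25. ] [522.7 361.4  25. ]
```

```bash
python3 - <<'E'
from h import *
def proj(n,p):
    c=manip.camera_info(n);T=np.linalg.inv(c["world_from_camera"]);q=T[:3,:3]@p+T[:3,3];q=np.array(c["mtx"])@q;return q[:2]/q[2]
P=manip.sense()["position"];out=[]
for n,b in(("scene",(120,170)),("top",(100,130))):
  im=cv2.imread(f"pics/{n}3.png")[b[1]:b[1]+150,b[0]:b[0]+100];im=cv2.resize(im,None,fx=4,fy=4)
  im=cv2.convertScaleAbs(im,alpha=1.5,beta=40)
  for dz,c in((-11,(0,0,255)),(0,(0,255,0)),(60,(255,0,0)),(150,(0,255,255)),(250,(255,0,255))):
    q=(proj(n,P+[0,0,dz])-b+.5)*4;print(n,dz,(q/4+b).round(1));cv2.circle(im,tuple(int(v) for v in q),4,c,-1)
  out.append(im)
cv2.imwrite("pics/crop6.png",np.hstack(out))
E
```

```text
scene -11 [196.8 304. ]
scene 0 [196.1 300.9]
scene 60 [192.2 283.5]
scene 150 [185.9 255.1]
scene 250 [177.9 219.8]
top -11 [192.4 215.6]
top 0 [191.6 214.9]
top 60 [186.9 211. ]
top 150 [178.9 204.4]
top 250 [168.5 195.8]
```

View pics/crop6.png

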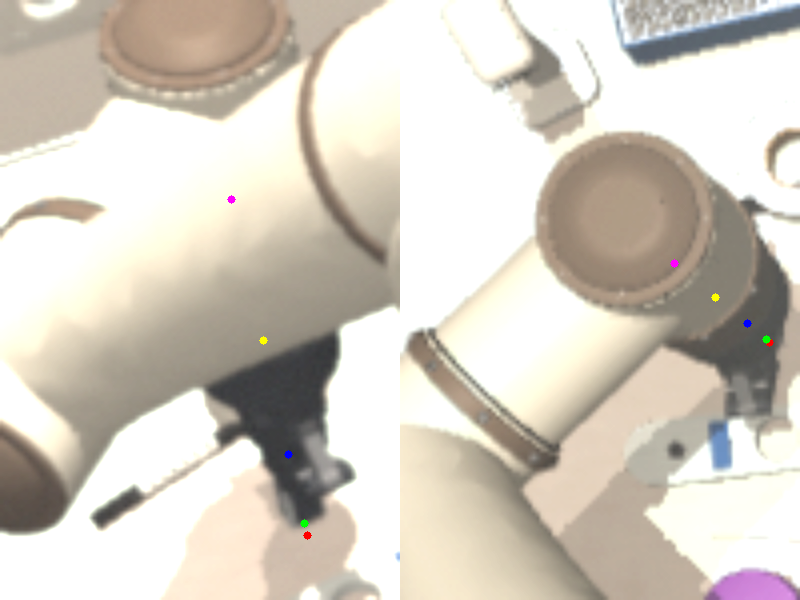

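Overlay: the visible tip in the scene view (195,299) sits at about the reported TCP. The lump at top (187,231) fits the near knuckle. So the fingertips appear to end roughly 25–30 mm short of where they should. I'll keep going down to contact to measure it.

```bash

python3 -m pendant '[[[0,0,0.1],0],[[0,0,0],0]]'| grep -E "pos|ft"
python3 -m pendant '[[[0,0,0.1],0],[[0,0,0],0]]'| grep -E "pos|ft"
python3 -m pendant '[[[0,0,0.1],0],[[0,0,0],0]]'| grep -E "pos|ft"
```

```text
position: [570.9, 357.7, 8.1]
ft_force: [-0.6, -0.1, 0.1]
position: [570.9, 357.6, 5.0]
ft_force: [0.4, -0.3, 0.3]
position: [570.9, 357.6, 2.0]
ft_force: [-0.4, 0.1, -0.4]
```

```bash

python3 -m pendant '[[[0,0,0.1],0],[[0,0,0],0]]'| grep -E "pos|ft"
python3 -m pendant '[[[0,0,0.1],0],[[0,0,0],0]]'| grep -E "pos|ft"
python3 -m pendant '[[[0,0,0.1],0],[[0,0,0],0]]'| grep -E "pos|ft"
python3 -m pendant '[[[0,0,0.1],0],[[0,0,0],0]]'| grep -E "pos|ft"
```

```text
position: [570.9, 357.7, -1.0]
ft_force: [-0.8, -0.8, 0.3]
position: [570.9, 357.6, -4.0]
ft_force: [-1.1, -1.3, -0.6]
position: [570.9, 357.6, -7.0]
ft_force: [-0.8, 0.1, 0.6]
position: [571.5, 358.2, -8.7]
ft_force: [-1.0, 0.4, 1.8]
```

```bash

python3 -m pendant '[[[0,0,0.06],0],[[0,0,0],0]]'| grep -E "pos|ft"
python3 -m pendant '[[[0,0,0.06],0],[[0,0,0],0]]'| grep -E "pos|ft"
python3 - <<'E'
from h import *
for n in("scene","top"):
  im=manip.snapshot(n);cv2.imwrite(f"pics/{n}4.png",im[:,:,::-1])
plan((0,0,0))
v=np.hstack([cv2.imread("pics/scene4.png")[240:340,150:250],cv2.imread("pics/top4.png")[180:280,140:240]])
cv2.imwrite("pics/crop7.png",cv2.convertScaleAbs(cv2.resize(v,None,fx=4,fy=4,interpolation=cv2.INTER_CUBIC),alpha=1.5,beta=30))
E
```

```text
position: [571.5, 358.2, -8.8]
ft_force: [-3.9, -1.2, 10.7]
position: [571.6, 358.2, -8.8]
ft_force: [-6.3, -3.6, 16.9]
t 12.05 pos [571.5 358.2  -8.8] ya -3.008 tilt [ 0.002  0.    -1.   ] w -0.0 F [-6.4 -2.7 17.6] grip 9.2
TURN units 0.0 SHIFT units [ 9.299 20.47  -0.33 ]
```

View pics/crop7.png

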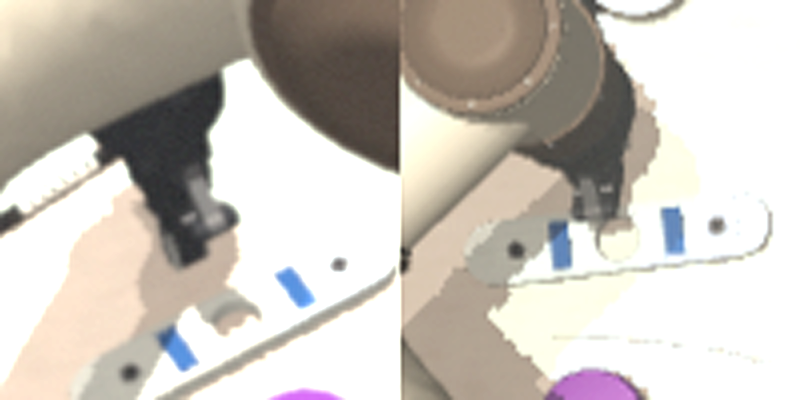

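Contact came at reported TCP z = -8.8, with the tip at scene (196,306), right where (571,358,0) projects. So the tips stand 9 mm behind the reported TCP: the reported height is 34 mm too low, while xy is right. I'll correct every height by that and grip the bar again.

```bash

python3 -m pendant '[[[0,0,-0.5],0],[[0,0,-1],0],[[0,0,-0.3],0],[[0,0.7,0],0],[[0,0.7,0],0],[[0,0.69,0],0],[[0,0,0],0],[[0,0,0],0]]' 1 40
python3 -c "
from h import *
plan((508.5,349.5,-7),.133)"
```

```text
time_s: 12.85
position: [509.2, 349.9, 41.0]
eef_rot: [-0.0, 0.752, -0.659, 0.0]
ft_force: [-0.2, 0.7, 0.7]
width: 85.4
finger_force: 0.0
t 12.85 pos [509.2 349.9  41. ] ya -3.009 tilt [ 0.001  0.    -1.   ] w 85.4 F [-0.2  0.7  0.7] grip 0.0
TURN units -0.001 SHIFT units [0.011 0.026 1.599]
```

```bash

python3 -m pendant '[[[0,0.02,0.4],0],[[0,0,0.4],0],[[0,0,0.4],0],[[0,0,0.38],0],[[0,0,0],0]]'
python3 -m pendant '[[[0,0,0],0],[[0,0,0],0],[[0,0,0],0],[[0,0,0],0],[[0,0,0],0],[[0,0,0],0],[[0,0,0],0]]' -1 80
python3 -m pendant '[[[0,0,-0.5],0],[[0,0,-1],0],[[0,0,-1],0],[[0,0,-1],0],[[0,0,-1],0],[[0,0,-1],0],[[0,0,-1],0],[[0,0,-0.5],0],[[0,0,0],0],[[0,0,0],0]]'
python3 - <<'E'
from h import *
np.set_printoptions(precision=1,suppress=True)
B={}
for n in("scene","top"):
    im=manip.snapshot(n);cv2.imwrite(f"pics/{n}5.png",im[:,:,::-1])
    print(n,blobs(im,(100,110,40),(125,255,255),(130,150,300,360))[0])
E
```

```text
time_s: 13.35
position: [507.3, 348.2, -9.3]
eef_rot: [0.003, 0.752, -0.659, -0.0]
ft_force: [-0.1, -0.4, 0.0]
width: 85.4
finger_force: 0.0
time_s: 14.05
position: [508.9, 350.1, -5.3]
eef_rot: [-0.001, 0.752, -0.659, 0.0]
ft_force: [-0.8, 0.2, 5.9]
width: 37.7
finger_force: 82.1
time_s: 15.05
position: [507.5, 349.0, 201.9]
eef_rot: [0.001, 0.752, -0.659, -0.001]
ft_force: [-0.0, 0.3, -3.0]
width: 37.9
finger_force: 81.2
scene [(np.float64(152.8), np.float64(245.8), 522), (np.float64(214.5), np.float64(248.3), 26), (np.float64(179.1), np.float64(262.4), 53)]
top [(np.float64(192.7), np.float64(226.4), 58)]
```

```bash
python3 - <<'E'
from h import *
np.set_printoptions(precision=1,suppress=True)
t=cv2.imread("pics/top0.png");s=cv2.imread("pics/scene0.png")
print("scene lids",onz("scene",(277.4,237.2),131),onz("scene",(324,214.6),131))
for n,im,pts in(("top",t,[(255,183),(331,176),(260,246),(338,240)]),("scene",s,[(250,247),(300,281),(311,208),(355,247)])):
  g=cv2.cvtColor(im,cv2.COLOR_BGR2GRAY)
  # dark platform mask quad
  x0,y0,x1,y1=(245,165,350,255) if n=="top" else (240,195,365,295)
  m=(g[y0:y1,x0:x1]<75).astype(np.uint8)
  c=max(cv2.findContours(cv2.morphologyEx(m,cv2.MORPH_CLOSE,np.ones((7,7))),cv2.RETR_EXTERNAL,cv2.CHAIN_APPROX_NONE)[0],key=cv2.contourArea)
  r=cv2.minAreaRect(c);q=cv2.approxPolyDP(cv2.convexHull(c),6,True)[:,0]+[x0,y0]
  P=np.array([onz(n,p,72) for p in q]);print(n,q.tolist(),P[:,:2].tolist() if 0 else P.round(1)[:,:2].tolist())
# stud grey profile in top, rows 192..216
g=cv2.cvtColor(t,cv2.COLOR_BGR2GRAY)
for v in range(194,222,2):print(v,g[v,286:306].tolist())
print("blue held",onz("scene",(179.1,262.4),224),onz("top",(192.7,226.4),224))
E
```

```text
scene lids [558.  162.2 131. ] [573.8  41.2 131. ]
top [[331, 172], [340, 240], [260, 250], [252, 182]] [[668.6, 12.2], [503.1, -9.5], [477.7, 180.8], [641.9, 202.6]]
scene [[246, 205], [311, 208], [336, 219], [357, 248], [286, 285], [252, 258]] [[739.8, 162.8], [660.5, 29.1], [600.9, -6.1], [498.8, -3.9], [475.2, 183.1], [577.9, 216.9]]
194 [65, 65, 64, 65, 65, 65, 64, 65, 65, 65, 65, 65, 65, 65, 64, 65, 65, 65, 65, 64]
196 [65, 65, 65, 66, 65, 64, 65, 65, 65, 65, 65, 65, 64, 64, 64, 65, 64, 64, 64, 65]
198 [65, 65, 65, 65, 65, 65, 64, 65, 64, 65, 64, 63, 65, 65, 65, 65, 65, 64, 65, 65]
200 [64, 65, 64, 64, 65, 64, 66, 80, 101, 113, 112, 107, 83, 70, 65, 65, 65, 65, 65, 65]
202 [65, 66, 64, 65, 64, 66, 100, 119, 132, 139, 140, 134, 121, 103, 69, 65, 65, 65, 65, 66]
204 [65, 65, 65, 75, 102, 89, 104, 121, 132, 140, 141, 135, 123, 107, 94, 107, 81, 66, 65, 65]
206 [66, 66, 75, 141, 126, 89, 79, 99, 113, 119, 120, 113, 103, 80, 80, 138, 144, 121, 74, 65]
208 [67, 64, 143, 101, 96, 73, 50, 56, 71, 75, 79, 72, 73, 53, 67, 139, 124, 144, 106, 70]
210 [65, 75, 141, 113, 99, 75, 51, 47, 43, 62, 77, 66, 52, 49, 66, 136, 124, 143, 127, 76]
212 [65, 85, 141, 146, 146, 120, 71, 50, 47, 47, 48, 49, 50, 61, 111, 128, 125, 145, 122, 76]
214 [66, 67, 109, 145, 106, 133, 137, 119, 94, 90, 83, 102, 106, 125, 124, 99, 108, 137, 78, 65]
216 [66, 66, 66, 88, 131, 147, 125, 102, 99, 114, 122, 125, 95, 99, 126, 122, 123, 68, 64, 66]
218 [66, 67, 66, 66, 66, 59, 103, 131, 135, 122, 120, 119, 116, 117, 81, 66, 66, 66, 66, 66]
220 [67, 66, 65, 66, 66, 66, 66, 66, 66, 66, 66, 66, 66, 66, 66, 67, 66, 66, 66, 67]
blue held [500.3 384.5 224. ] [512.3 312.6 224. ]
```

```bash
python3 -c "
from h import *
print(onz('scene',(301.4,211.6),163),onz('top',(295.7,203.3),163))
plan((572.1,97.7,200),.133)"
```

```text
[575.35067042  96.04634485 163.        ] [574.67687541  96.42919218 163.        ]
t 15.15 pos [507.4 348.7 201.1] ya -3.01 tilt [-0.003 -0.003 -1.   ] w 37.9 F [ 0.7 -0.  -3. ] grip 81.2
TURN units -0.003 SHIFT units [ 8.58  -1.03   0.053]
```

```bash

python3 -m pendant '[[[0.6,-0.1,0],0],[[0.9,-0.12,0],0],[[0.9,-0.12,0],0],[[0.9,-0.12,0],0],[[0.9,-0.12,0],0],[[0.9,-0.12,0],0],[[0.9,-0.12,0],0],[[0.9,-0.12,0],0],[[0.9,-0.12,0],0],[[0.8,-0.08,0],0],[[0,0,0],0],[[0,0,0],0]]'
python3 - <<'E'
from h import *
np.set_printoptions(precision=1,suppress=True)
manip.snapshot("top");plan((573.2,97,200),.133)
for n in("scene","top"):
    im=manip.snapshot(n);cv2.imwrite(f"pics/{n}6.png",im[:,:,::-1])
    b=blobs(im,(100,110,40),(125,255,255),(230,150,370,290))[0];print(n,b,[onz(n,x[:2],223) for x in b])
v=np.hstack([cv2.imread("pics/scene6.png")[140:290,220:380],cv2.imread("pics/top6.png")[140:290,230:390]])
cv2.imwrite("pics/crop8.png",cv2.resize(v,None,fx=2.5,fy=2.5))
E
```

```text
time_s: 16.35
position: [575.8, 97.2, 202.5]
eef_rot: [0.001, 0.752, -0.66, -0.001]
ft_force: [-0.1, 0.4, -2.6]
width: 37.8
finger_force: 81.2
t 16.4 pos [575.9  97.9 202.7] ya -3.01 tilt [-0. -0. -1.] w 37.9 F [-0.1  0.2 -1.7] grip 81.2
TURN units -0.003 SHIFT units [0.  0.1 0.1]
scene [(np.float64(286.0), np.float64(197.6), 37)] [array([570.9, 132.9, 223. ])]
top [(np.float64(312.1), np.float64(198.7), 29), (np.float64(279.7), np.float64(202.1), 22)] [array([574.2,  61.2, 223. ]), array([566.2, 130.1, 223. ])]
```

```bash

python3 -m pendant '[[[0,0.1,0.4],0],[[0,0,0.4],0],[[0,0,0.1],0],[[0,0,0],0]]' | grep -E "pos|ft"
python3 -m pendant '[[[0,0,0.1],0],[[0,0,0.1],0],[[0,0,0],0]]' | grep -E "pos|ft"
python3 -m pendant '[[[0,0,0.1],0],[[0,0,0.1],0],[[0,0,0],0]]' | grep -E "pos|ft"
```

```text
position: [572.6, 97.9, 175.2]
ft_force: [0.6, 0.1, -2.5]
position: [573.1, 97.8, 170.2]
ft_force: [0.0, 0.1, -3.0]
position: [572.9, 97.8, 164.0]
ft_force: [0.2, 0.1, -2.3]
```

View pics/crop8.png

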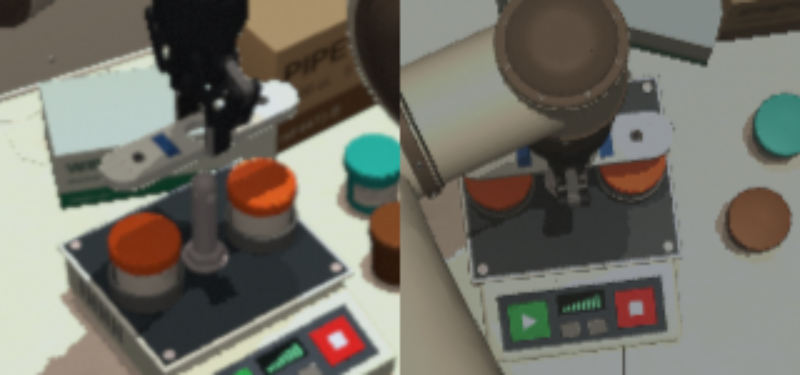

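The crop shows the bar held level just above the stud and along the line of the lids (scene bar about (299,195)). That's my tenth picture, so from here I work from measurements and force alone.

```bash

python3 -m pendant '[[[0,0,0.1],0],[[0,0,0.1],0],[[0,0,0],0]]' | grep -E "pos|ft"
python3 -m pendant '[[[0,0,0.1],0],[[0,0,0.1],0],[[0,0,0],0]]' | grep -E "pos|ft"
python3 -m pendant '[[[0,0,0.1],0],[[0,0,0.1],0],[[0,0,0],0]]' | grep -E "pos|ft"
```

```text
position: [572.9, 97.8, 157.9]
ft_force: [-0.3, 0.3, -3.4]
position: [572.9, 97.8, 151.9]
ft_force: [0.3, -0.2, -2.0]
position: [572.9, 97.8, 145.9]
ft_force: [0.2, -0.0, -3.3]
```

```bash

python3 -m pendant '[[[0,0,0.1],0],[[0,0,0.1],0],[[0,0,0.1],0],[[0,0,0],0]]' | grep -E "pos|ft"
python3 -m pendant '[[[0,0,0.1],0],[[0,0,0.1],0],[[0,0,0],0]]' | grep -E "pos|ft"
python3 -m pendant '[[[0,0,0.07],0],[[0,0,0],0]]' | grep -E "pos|ft"
```

```text
position: [572.9, 97.8, 136.8]
ft_force: [0.2, 0.2, -3.5]
position: [572.9, 97.7, 130.9]
ft_force: [0.2, -0.8, -2.4]
position: [573.1, 97.9, 129.2]
ft_force: [0.1, -0.2, -2.1]
```

```bash

python3 -m pendant '[[[0,0,0.05],0],[[0,0,0],0]]' | grep -E "pos|ft"
python3 -m pendant '[[[0,0,0.05],0],[[0,0,0],0]]' | grep -E "pos|ft"
python3 -m pendant '[[[0,0,0.05],0],[[0,0,0],0]]' | grep -E "pos|ft"
```

```text
position: [573.3, 97.9, 127.8]
ft_force: [0.5, 0.0, -1.8]
position: [573.5, 97.9, 127.7]
ft_force: [-2.8, -0.0, 3.5]
position: [573.6, 97.9, 127.7]
ft_force: [-4.5, 0.3, 10.7]
```

Seated: contact came at TCP 127.8 with no side force. Now I'll release and rise.

```bash

python3 -m pendant '[[[0,0,-0.05],0],[[0,0,0],0],[[0,0,0],0],[[0,0,0],0],[[0,0,0],0],[[0,0,-0.2],0],[[0,0,-0.5],0],[[0,0,-1],0],[[0,0,-1],0],[[0,0,-0.6],0],[[0,0,0],0]]' 1 40
python3 - <<'E'
from h import *
plan((489.7,-223.5,60),1.886)
E
```

```text
time_s: 21.0
position: [575.1, 98.4, 229.2]
eef_rot: [-0.003, 0.752, -0.659, 0.002]
ft_force: [0.1, 0.1, 0.9]
width: 85.3
finger_force: 0.0
t 21.0 pos [575.1  98.4 229.2] ya -3.009 tilt [ 0.007  0.002 -1.   ] w 85.3 F [0.1 0.1 0.9] grip 0.0
TURN units 2.776 SHIFT units [ 6.073 -9.318  5.597]
```

```bash

python3 -m pendant '[[[0,0,0],0.278],[[0,0,0],0.278],[[0,0,0],0.278],[[0,0,0],0.278],[[0,0,0],0.278],[[0,0,0],0.278],[[0,0,0],0.278],[[0,0,0],0.278],[[0,0,0],0.278],[[0,0,0],0.278],[[0.4,-0.6,0],0],[[0.6,-0.92,0],0]]' | grep pos
python3 -m pendant '[[[0.6,-0.93,0],0],[[0.6,-0.93,0],0],[[0.6,-0.93,0],0],[[0.6,-0.93,0],0],[[0.6,-0.93,0],0],[[0.6,-0.93,0],0],[[0.6,-0.93,0],0],[[0.4,-0.75,0],0],[[0.2,-0.3,0],0],[[0,0,0],0],[[0,0,0],0]]'|grep pos
python3 - <<'E'
from h import *
np.set_printoptions(precision=1,suppress=True)
for n in("scene","top"):
    im=manip.snapshot(n);cv2.imwrite(f"pics/{n}7.png",im[:,:,::-1])
    b=blobs(im,(100,110,40),(125,255,255),(230,150,370,290))[0];print(n,b,[onz(n,x[:2],149) for x in b])
    g=blobs(im,(4,140,60),(20,255,255),(400,220,460,270))[0];print(n,"handle",g)
plan((489.7,-223.5,40),1.886)
E
```

```text
position: [558.2, 45.1, 224.1]
position: [491.2, -214.6, 225.1]
scene [(np.float64(314.3), np.float64(211.3), 34), (np.float64(287.2), np.float64(223.9), 38)] [array([576.4,  64.2, 149. ]), array([568.3, 133.6, 149. ])]
scene handle [(np.float64(431.6), np.float64(235.5), 82)]
top [(np.float64(311.0), np.float64(202.5), 52), (np.float64(280.2), np.float64(206.4), 51)] [array([579.4,  61.9, 149. ]), array([569.7, 131.5, 149. ])]
top handle [(np.float64(426.3), np.float64(251.3), 59)]
t 23.4 pos [ 491.7 -214.1  225.3] ya 1.885 tilt [-0.  0. -1.] w 85.2 F [-0.4  0.6  0.2] grip 0.0
TURN units -0.002 SHIFT units [ 0.2 -0.3  6.2]
```

Bar fitted: blue marks put its middle at (573.5,97.8), at the right height, yaw 0.133. Next is the clip.

```bash

python3 -m pendant '[[[0.2,-0.3,0.5],0],[[0,0,1],0],[[0,0,1],0],[[0,0,1],0],[[0,0,1],0],[[0,0,1],0],[[0,0,0.5],0],[[0,0,0],0],[[0,0,0],0]]' 0.4 40 | grep -E "pos|width"
python3 -c "
from h import *
plan((489.7,-223.5,-4),1.886)"
```

```text
position: [489.4, -224.7, 45.8]
width: 59.6
t 24.3 pos [ 489.4 -224.7   45.8] ya 1.885 tilt [ 0. -0. -1.] w 59.6 F [ 0.5 -0.3  0.8] grip 0.0
TURN units -0.001 SHIFT units [-0.023  0.036  1.66 ]
```

```bash

python3 -m pendant '[[[-0.02,0.03,0.5],0],[[0,0,0.5],0],[[0,0,0.4],0],[[0,0,0.26],0],[[0,0,0],0]]' | grep -E "pos|ft"
python3 -m pendant '[[[0,0,0],0],[[0,0,0],0],[[0,0,0],0],[[0,0,0],0],[[0,0,0],0],[[0,0,0],0],[[0,0,0],0]]' -1 110
python3 -m pendant '[[[0,0,-0.5],0],[[0,0,-1],0],[[0,0,-1],0],[[0,0,-1],0],[[0,0,-1],0],[[0,0,-0.5],0],[[0,0,0],0],[[0,0,0],0]]'
python3 - <<'E'
from h import *
np.set_printoptions(precision=1,suppress=True)
im=manip.snapshot("top");cv2.imwrite("pics/top8.png",im[:,:,::-1])
im=manip.snapshot("scene");cv2.imwrite("pics/scene8.png",im[:,:,::-1])
plan((513.9,89.7,150),.133+np.pi/2)
E
```

```text
position: [488.7, -224.1, -4.8]
ft_force: [-0.5, -0.8, -0.2]
time_s: 25.5
position: [489.7, -224.4, -3.2]
eef_rot: [0.001, -0.156, 0.988, -0.0]
ft_force: [-0.8, 1.8, 5.0]
width: 23.2
finger_force: 108.8
time_s: 26.3
position: [488.3, -224.0, 145.0]
eef_rot: [-0.0, -0.155, 0.988, 0.0]
ft_force: [0.1, -0.9, -1.9]
width: 22.9
finger_force: 108.2
t 26.4 pos [ 487.8 -223.9  144.1] ya 1.883 tilt [-0.  0. -1.] w 23.4 F [ 0.9 -0.3 -0.5] grip 108.2
TURN units 0.359 SHIFT units [-2.2 10.2 -0.2]
```

```bash
python3 - <<'E'
from h import *
np.set_printoptions(precision=2,suppress=True)
plan((436.5,79.3,170),1.704)
E
```

```text
t 26.4 pos [ 487.8 -223.9  144.1] ya 1.883 tilt [-0.  0. -1.] w 23.4 F [ 0.9 -0.3 -0.5] grip 108.2
TURN units 0.358 SHIFT units [ 0.36 10.25 -0.85]
```

```bash

python3 -m pendant '[[[0,0,-0.4],0.18],[[0,0,-0.4],0.18],[[0.03,0.6,0],0],[[0.03,0.9,0],0],[[0.03,1,0],0],[[0.03,1,0],0],[[0.03,1,0],0],[[0.03,1,0],0],[[0.03,1,0],0],[[0.03,1,0],0],[[0.03,1,0],0],[[0.03,1,0],0]]' | grep pos
python3 -m pendant '[[[0.03,0.5,0],0],[[0,0.2,0],0],[[0,0,0],0],[[0,0,0],0],[[0,0,0],0]]' | grep pos
python3 - <<'E'
from h import *
np.set_printoptions(precision=1,suppress=True)
for n in("scene","top"):
    im=manip.snapshot(n);cv2.imwrite(f"pics/{n}9.png",im[:,:,::-1])
plan((436.5,79.3,148.1),1.704)
def proj(n,p):
    c=manip.camera_info(n);T=np.linalg.inv(c["world_from_camera"]);q=T[:3,:3]@p+T[:3,3];q=np.array(c["mtx"])@q;return q[:2]/q[2]
P=manip.sense()["position"]+[0,0,3.2+3.2]
a=.133;dx=np.array([np.cos(a),np.sin(a),0]);dy=np.array([-np.sin(a),np.cos(a),0])
for n in("scene","top"):
  print(n,"nose exp",proj(n,P+112*dx),"x=60",proj(n,P+60*dx),"flare",proj(n,P+99*dx+20*dy))
g=cv2.imread("pics/top9.png").astype(int)
u,v=proj("top",P+100*dx).round().astype(int);print(u,v)
for r in range(v-8,v+16,2):print(r,g[r,u-14:u+12].mean(1).astype(int).tolist())
E
```

```text
position: [441.2, 57.9, 168.3]
position: [438.5, 77.0, 169.3]
t 28.2 pos [438.6  77.1 169.5] ya 1.702 tilt [-0. -0. -1.] w 22.9 F [-0.6 -0.1 -0.4] grip 108.3
TURN units -0.003 SHIFT units [0.1 0.1 0.7]
scene nose exp [308.5 214.2] x=60 [322.8 228.7] flare [304.2 221.6]
top nose exp [297.6 213.5] x=60 [300.6 236.7] flare [289.3 220.4]
298 219
211 [145, 150, 150, 150, 150, 150, 150, 150, 150, 146, 129, 126, 126, 141, 143, 143, 149, 150, 150, 150, 150, 149, 150, 146, 145, 142]
213 [147, 149, 150, 150, 149, 150, 149, 146, 142, 141, 141, 138, 138, 136, 131, 126, 119, 99, 97, 82, 74, 57, 49, 42, 42, 43]
215 [98, 96, 94, 76, 72, 57, 63, 61, 62, 63, 67, 71, 72, 74, 113, 129, 70, 70, 89, 58, 37, 35, 34, 35, 39, 36]
217 [35, 34, 35, 35, 36, 67, 76, 68, 68, 89, 75, 60, 81, 89, 111, 137, 95, 60, 41, 51, 51, 51, 51, 51, 52, 51]
219 [40, 50, 52, 41, 39, 98, 130, 122, 70, 52, 61, 53, 52, 70, 95, 137, 124, 66, 51, 51, 51, 51, 52, 51, 52, 51]
221 [51, 53, 52, 53, 52, 52, 98, 126, 123, 82, 55, 38, 35, 47, 60, 129, 125, 70, 56, 51, 56, 53, 53, 56, 52, 52]
223 [53, 52, 52, 48, 51, 51, 55, 62, 111, 127, 97, 54, 44, 61, 60, 75, 78, 70, 74, 77, 77, 78, 79, 79, 78, 78]
225 [66, 65, 66, 54, 46, 45, 63, 65, 64, 101, 82, 69, 77, 79, 78, 78, 78, 78, 78, 76, 73, 73, 73, 73, 73, 73]
227 [65, 65, 66, 66, 53, 52, 46, 51, 68, 77, 73, 100, 91, 80, 74, 73, 58, 55, 57, 57, 57, 58, 57, 56, 57, 58]
229 [66, 67, 66, 66, 67, 69, 74, 78, 78, 77, 74, 66, 58, 57, 58, 57, 59, 59, 60, 60, 60, 60, 60, 60, 60, 60]
231 [66, 66, 65, 64, 74, 79, 78, 79, 75, 60, 58, 59, 59, 59, 60, 60, 60, 60, 61, 61, 60, 60, 60, 61, 60, 61]
233 [65, 56, 68, 77, 78, 78, 74, 60, 59, 58, 59, 60, 60, 60, 61, 60, 60, 61, 62, 63, 64, 63, 64, 64, 64, 64]
```

```bash
python3 - <<'E'
from h import *
np.set_printoptions(precision=1,suppress=True)
a=.133;dx=np.array([np.cos(a),np.sin(a)]);dy=np.array([-dx[1],dx[0]])
for uv in((299.0,217),(299.3,219),(299.5,221)):
  w=onz("top",uv,175.9)[:2];print("top leg",w,"perp rel dome",(w-[574.,96.45])@dy,"rel TCP",(w-[438.6,77.1])@dy)
g=cv2.imread("pics/scene9.png").astype(int).mean(2).astype(int)
print("cols",list(range(296,334)))
for r in range(208,236,2):print(r,g[r,296:334].tolist())
E
```

```text
top leg [541.8  88.8] perp rel dome -3.306058580958732 rel TCP -2.082103290207277
top leg [537.3  88.1] perp rel dome -3.406663674786982 rel TCP -2.182708384035527
top leg [532.9  87.6] perp rel dome -3.2883161662216365 rel TCP -2.0643608754701823
cols [296, 297, 298, 299, 300, 301, 302, 303, 304, 305, 306, 307, 308, 309, 310, 311, 312, 313, 314, 315, 316, 317, 318, 319, 320, 321, 322, 323, 324, 325, 326, 327, 328, 329, 330, 331, 332, 333]
208 [33, 46, 66, 79, 73, 68, 68, 84, 134, 180, 196, 212, 203, 168, 128, 111, 106, 115, 150, 190, 214, 218, 219, 218, 219, 218, 207, 165, 96, 34, 14, 13, 15, 15, 17, 14, 12, 14]
210 [29, 42, 61, 70, 67, 76, 102, 137, 153, 172, 199, 216, 214, 187, 134, 109, 98, 97, 99, 109, 143, 190, 215, 218, 218, 217, 206, 155, 65, 19, 16, 14, 15, 14, 14, 15, 14, 14]
212 [29, 43, 61, 71, 100, 145, 168, 163, 149, 138, 166, 213, 217, 216, 213, 196, 157, 114, 98, 98, 101, 114, 149, 188, 214, 216, 184, 85, 25, 27, 33, 31, 20, 17, 16, 16, 19, 17]
214 [34, 50, 71, 94, 117, 125, 126, 125, 116, 107, 151, 201, 188, 187, 205, 216, 213, 188, 133, 103, 99, 98, 101, 118, 159, 1
[... 1007 characters left out ...]
2, 25, 20, 20, 21, 26, 33, 40, 42, 51, 63, 53, 24, 17, 15, 16, 19]
228 [169, 140, 112, 92, 88, 87, 85, 83, 77, 71, 61, 52, 50, 47, 39, 43, 50, 65, 70, 67, 35, 21, 20, 17, 17, 17, 15, 18, 26, 37, 54, 69, 57, 24, 14, 16, 16, 16]
230 [89, 87, 85, 81, 76, 73, 68, 67, 65, 64, 57, 49, 46, 35, 35, 39, 48, 61, 88, 118, 120, 80, 30, 13, 13, 17, 16, 15, 22, 54, 81, 71, 39, 17, 18, 17, 17, 20]
232 [72, 67, 66, 66, 67, 68, 66, 66, 64, 62, 53, 36, 31, 30, 31, 34, 39, 42, 49, 64, 89, 105, 88, 33, 13, 15, 14, 16, 14, 17, 27, 27, 18, 17, 18, 18, 18, 20]
234 [53, 57, 62, 64, 66, 67, 67, 65, 64, 60, 51, 32, 25, 26, 27, 33, 35, 39, 39, 39, 44, 47, 52, 46, 27, 17, 15, 13, 14, 16, 16, 14, 16, 18, 20, 18, 18, 18]
```

```bash

python3 -m pendant '[[[0,0.11,0.2],0],[[0,0,0.3],0],[[0,0,0],0],[[0,0,0],0],[[0,0,0],0]]' | grep -E "pos|ft"
python3 - <<'E'
from h import *
np.set_printoptions(precision=1,suppress=True)
im=manip.snapshot("top");cv2.imwrite("pics/top10.png",im[:,:,::-1]);plan((436.5,79.3,148.1),1.704)
g=im.astype(int).mean(2).astype(int)
print(list(range(284,312)))
for r in range(194,228,2):print(r,g[r,284:312].tolist())
E
```

```text
position: [438.3, 81.1, 154.6]
ft_force: [0.5, -0.3, -0.9]
t 28.75 pos [438.3  81.1 154.7] ya 1.704 tilt [ 0.  0. -1.] w 23.4 F [ 0.1 -0.2 -1. ] grip 108.3
TURN units -0.001 SHIFT units [ 0.1 -0.1  0.2]
[284, 285, 286, 287, 288, 289, 290, 291, 292, 293, 294, 295, 296, 297, 298, 299, 300, 301, 302, 303, 304, 305, 306, 307, 308, 309, 310, 311]
194 [64, 64, 63, 65, 63, 63, 63, 64, 64, 64, 64, 64, 64, 63, 63, 63, 64, 63, 69, 71, 78, 79, 79, 87, 97, 98, 108, 109]
196 [64, 63, 69, 77, 79, 79, 87, 88, 98, 98, 108, 109, 120, 120, 134, 136, 148, 149, 150, 149, 150, 150, 150, 147, 141, 140, 139, 139]
198 [148, 150, 149, 150, 150, 150, 150, 150, 150, 148, 147, 144, 143, 143, 148, 149, 150, 150, 149, 149, 149, 150, 150, 150, 97, 82, 83, 83]
200 [150, 150, 150, 150, 150, 150, 149, 139, 100, 80, 98, 111, 109, 104, 89, 108, 140, 149, 150, 150, 150, 150, 150, 150, 105, 85, 82, 82]
202 [150, 150, 150, 150, 150, 149, 103, 65, 98, 116, 129, 136, 137, 132, 118, 101, 63, 128, 148, 150, 150, 149, 150, 150, 123, 88, 83, 82]
204 [149, 150, 150, 150, 150, 146, 82, 83, 102, 118, 129, 137, 137, 132, 120, 105, 
[... 755 characters left out ...]
35, 46, 66, 71, 66, 70, 64, 67, 117, 133, 72, 61, 69, 67, 61, 42, 39, 40, 40, 39, 50, 42, 40, 39]
218 [36, 40, 40, 44, 68, 44, 39, 45, 56, 66, 85, 76, 107, 136, 115, 113, 77, 55, 52, 52, 52, 52, 52, 52, 51, 52, 52, 52]
220 [51, 52, 52, 102, 132, 125, 69, 52, 53, 53, 37, 46, 75, 135, 122, 65, 52, 52, 53, 52, 52, 51, 53, 52, 52, 52, 51, 51]
222 [53, 52, 52, 53, 65, 116, 124, 88, 58, 52, 39, 37, 59, 123, 128, 75, 65, 64, 67, 68, 63, 62, 61, 68, 65, 66, 65, 65]
224 [57, 40, 38, 39, 60, 63, 109, 133, 100, 69, 47, 44, 59, 103, 88, 68, 77, 71, 69, 73, 74, 74, 74, 76, 71, 65, 61, 63]
226 [65, 65, 49, 46, 47, 45, 55, 97, 124, 87, 73, 77, 79, 78, 78, 79, 78, 78, 78, 78, 78, 79, 79, 79, 78, 78, 91, 89]
```

```bash
python3 - <<'E'
from h import *
a=.133;dx=np.array([np.cos(a),np.sin(a)]);dy=np.array([-dx[1],dx[0]])
for zd in(160,166):
  d=onz("top",(295.55,203.3),zd)[:2]
  print(d.round(1),[round(float((onz("top",uv,161.1)[:2]-d)@dy),2) for uv in((296.7,216),(297.2,218),(297.35,220),(297.5,222))])
E
```

```text
[575.2  96.8] [1.04, 0.49, 0.72, 0.95]
[574.1  96.7] [0.93, 0.38, 0.61, 0.84]
```

```bash

python3 -m pendant '[[[0,-0.02,0.12],0],[[0,0,0.1],0],[[0,0,0],0],[[0,0,0],0],[[0,0,0],0]]' | grep -E "pos|ft"
python3 -m pendant '[[[-0.2,0,0],0],[[-0.2,0,0],0],[[-0.2,0,0],0],[[0,0,0],0]]' | grep -E "pos|ft"
python3 -m pendant '[[[-0.15,0,0],0],[[0,0,0],0]]' | grep -E "pos|ft"
```

```text
position: [438.3, 80.5, 148.1]
ft_force: [-0.3, 0.2, -0.3]
position: [457.2, 83.1, 148.0]
ft_force: [0.2, -0.9, 0.2]
position: [461.0, 83.5, 148.0]
ft_force: [0.5, 0.3, -0.6]
```

```bash

python3 -m pendant '[[[-0.15,0,0],0],[[-0.15,0,0],0],[[0,0,0],0]]' | grep -E "pos|ft"
python3 -m pendant '[[[-0.15,0,0],0],[[-0.15,0,0],0],[[0,0,0],0]]' | grep -E "pos|ft"
python3 -m pendant '[[[-0.15,0,0],0],[[-0.15,0,0],0],[[0,0,0],0]]' | grep -E "pos|ft"
```

```text
position: [470.1, 84.8, 148.1]
ft_force: [0.0, 0.4, -1.3]
position: [479.1, 86.0, 148.0]
ft_force: [0.4, -0.2, -1.1]
position: [487.9, 87.5, 147.8]
ft_force: [0.3, 2.1, -2.2]
```

```bash

python3 -m pendant '[[[-0.15,0,0],0],[[0,0,0],0]]' | grep -E "pos|ft"
python3 -m pendant '[[[-0.15,0,0],0],[[0,0,0],0]]' | grep -E "pos|ft"
python3 -m pendant '[[[-0.15,0,0],0],[[0,0,0],0]]' | grep -E "pos|ft"
```

```text
position: [491.6, 88.0, 147.6]
ft_force: [-2.3, 3.9, -3.3]
position: [496.9, 89.0, 148.0]
ft_force: [-1.3, 5.1, -0.9]
position: [503.4, 90.0, 149.0]
ft_force: [2.3, 3.4, 0.3]
```

```bash

python3 -m pendant '[[[-0.1,0,0],0],[[0,0,0],0]]' | grep -E "pos|ft"
python3 -m pendant '[[[-0.1,0,0],0],[[0,0,0],0]]' | grep -E "pos|ft"
python3 -m pendant '[[[-0.1,0,0],0],[[0,0,0],0]]' | grep -E "pos|ft|fing"
```

```text
position: [505.0, 89.6, 148.6]
ft_force: [1.9, 3.9, -1.0]
position: [507.0, 89.5, 148.0]
ft_force: [1.0, 2.7, 0.2]
position: [509.4, 89.5, 147.8]
ft_force: [-0.1, 2.3, 0.1]
finger_force: 108.4
```

```bash

python3 -m pendant '[[[-0.06,0,0],0],[[0,0,0],0]]' | grep -E "pos|ft"
python3 -m pendant '[[[-0.06,0,0],0],[[0,0,0],0]]' | grep -E "pos|ft"
python3 -m pendant '[[[-0.06,0,0],0],[[0,0,0],0]]' | grep -E "pos|ft"
```

```text
position: [509.9, 89.5, 147.4]
ft_force: [-4.3, 0.8, 1.2]
position: [510.4, 89.6, 147.0]
ft_force: [-6.4, 2.4, 0.2]
position: [510.7, 89.5, 146.7]
ft_force: [-9.4, 1.8, 2.2]
```

```bash

python3 -m pendant '[[[-0.1,0,0],0],[[0,0,0],0]]' | grep -E "pos|ft"
python3 -m pendant '[[[-0.1,0,0],0],[[0,0,0],0]]' | grep -E "pos|ft"
python3 - <<'E'
from h import *
np.set_printoptions(precision=1,suppress=True)
im=manip.snapshot("top");cv2.imwrite("pics/top11.png",im[:,:,::-1]);s=manip.sense();print(s["position"],s["ft_force"],s["torque"])
print(blobs(im,(4,120,60),(22,255,255),(285,215,320,250))[0])
g=im.astype(int).mean(2).astype(int)
print(list(range(282,314)))
for r in range(190,238,2):print(r,g[r,282:314].tolist())
E
```

```text
position: [510.9, 89.2, 146.3]
ft_force: [-17.1, 4.8, 7.0]
position: [511.0, 89.0, 146.1]
ft_force: [-25.0, 3.6, 11.1]
[511.   89.  146.1] [-25.    3.8  11.5] [1.1 6.6 0.4]
[]
[282, 283, 284, 285, 286, 287, 288, 289, 290, 291, 292, 293, 294, 295, 296, 297, 298, 299, 300, 301, 302, 303, 304, 305, 306, 307, 308, 309, 310, 311, 312, 313]
190 [59, 61, 60, 60, 61, 62, 64, 67, 68, 70, 73, 74, 76, 77, 76, 76, 76, 76, 76, 77, 77, 78, 77, 75, 71, 68, 67, 65, 63, 63, 62, 60]
192 [61, 61, 60, 62, 63, 65, 67, 69, 71, 75, 76, 76, 76, 75, 75, 76, 76, 76, 75, 77, 76, 76, 76, 77, 77, 71, 71, 69, 66, 64, 63, 61]
194 [61, 61, 62, 64, 66, 69, 71, 74, 76, 76, 75, 75, 75, 75, 76, 76, 77, 76, 76, 76, 76, 76, 75, 76, 76, 75, 75, 72, 69, 67, 64, 63]
196 [61, 62, 62, 64, 67, 70, 73, 76, 77, 76, 77, 76, 77, 76, 76, 76, 77, 76, 77, 76, 76, 76, 76, 76, 76, 76, 76, 74, 71, 68, 66, 64]
198 [61, 62, 63, 65, 68, 71, 75, 77, 78, 76, 77, 76, 77, 77, 77, 78, 76, 77, 76, 77, 77, 77, 77, 77, 76, 77, 75, 76, 72, 70, 66, 65]
200 [60, 61, 63, 65, 68, 71, 74, 76, 76, 77, 77, 77, 77, 77, 77, 77, 77, 76, 77, 78, 77, 77, 77, 7
[... 1781 characters left out ...]
 [133, 132, 131, 130, 128, 127, 125, 124, 115, 112, 111, 109, 97, 80, 69, 64, 63, 59, 58, 56, 57, 57, 57, 56, 58, 57, 58, 57, 56, 57, 58, 58]
230 [128, 127, 125, 123, 122, 120, 117, 115, 113, 111, 108, 104, 99, 92, 89, 86, 83, 78, 74, 59, 56, 57, 57, 56, 57, 56, 56, 57, 57, 59, 61, 58]
232 [121, 120, 118, 116, 114, 111, 109, 104, 100, 97, 96, 91, 87, 82, 77, 67, 65, 56, 56, 56, 56, 57, 59, 58, 59, 61, 61, 63, 61, 43, 33, 31]
234 [114, 111, 108, 105, 100, 98, 95, 91, 86, 81, 76, 67, 63, 49, 42, 41, 58, 57, 62, 66, 62, 58, 59, 56, 41, 38, 31, 31, 29, 31, 27, 28]
236 [100, 98, 95, 91, 87, 82, 77, 66, 62, 42, 31, 30, 29, 32, 30, 30, 31, 32, 40, 50, 39, 31, 30, 30, 30, 29, 29, 28, 28, 30, 32, 34]
```

The stop is steep: 25 N for 0.1 mm, after the pull-in felt at x≈503. So the bow has snapped in. I'll relax the push and let go.

```bash

python3 -m pendant '[[[0.15,0,0],0],[[0.15,0,0],0],[[0.07,0,0],0],[[0,0,0],0],[[0,0,0],0]]' | grep -E "pos|ft"
python3 -m pendant '[[[0,0,0],0],[[0,0,0],0],[[0,0,0],0],[[0,0,0],0],[[0,0,0],0]]' 0.3 40 | grep -E "pos|ft|fing|wid"
python3 -m pendant '[[[0,0,-0.3],0],[[0,0,-0.6],0],[[0,0,-1],0],[[0,0,-1],0],[[0,0,-0.5],0],[[0,0,0],0]]' | grep -E "time|pos|ft"
```

```text
position: [509.7, 89.8, 147.9]
ft_force: [-2.7, 1.7, -0.6]
position: [510.2, 90.0, 148.1]
ft_force: [0.6, 0.6, -0.1]
width: 55.3
finger_force: 0.0
time_s: 34.6
position: [511.4, 90.5, 253.4]
ft_force: [-0.1, 1.3, -0.4]
```

```bash

python3 -m pendant '[[[0.5,0.35,0],0],[[0.8,0.6,0],0],[[0.8,0.6,0],0],[[0.2,0.14,0],0],[[0,0,0],0],[[0,0,0],0],[[0,0,0],0]]' -1 40 | grep -E "time|pos|wid"
python3 - <<'E'
from h import *
np.set_printoptions(precision=1,suppress=True)
def proj(n,p):
    c=manip.camera_info(n);T=np.linalg.inv(c["world_from_camera"]);q=T[:3,:3]@p+T[:3,3];q=np.array(c["mtx"])@q;return q[:2]/q[2]
a=.133;dx=np.array([np.cos(a),np.sin(a),0]);S=np.array([573.3,97.6,0])
for n in("scene","top"):
    im=manip.snapshot(n);cv2.imwrite(f"pics/{n}12.png",im[:,:,::-1])
    print(n,"orange",[b for b in blobs(im,(4,120,60),(22,255,255),(255,190,360,270))[0]])
    print(" handle exp",proj(n,S-60*dx+[0,0,163-10]),"nose exp",proj(n,S+52*dx+[0,0,161]))
    b=blobs(im,(100,110,40),(125,255,255),(260,180,340,240))[0];print(" bar",b,[onz(n,x[:2],149) for x in b])
    print(" green",blobs(im,(60,120,60),(90,255,255),(270,250,345,310))[0])
plan((436,131,60),1.704)
E
```

```text
time_s: 35.3
position: [435.4, 130.9, 249.7]
width: 0.2
scene orange [(np.float64(331.4), np.float64(219.4), 126), (np.float64(318.1), np.float64(234.5), 207), (np.float64(279.4), np.float64(243.3), 249)]
 handle exp [317.2 232.2] nose exp [287.9 199.5]
 bar [(np.float64(287.1), np.float64(223.9), 39)] [array([568.4, 133.8, 149. ])]
 green [(np.float64(334.4), np.float64(282.4), 67), (np.float64(315.6), np.float64(296.9), 239)]
top orange [(np.float64(321.2), np.float64(191.2), 24), (np.float64(267.5), np.float64(197.8), 27), (np.float64(323.9), np.float64(213.2), 105), (np.float64(300.5), np.float64(230.3), 162)]
 handle exp [298.5 230.9] nose exp [292.3 181.4]
 bar [(np.float64(311.0), np.float64(202.5), 52), (np.float64(280.2), np.float64(206.3), 52)] [array([579.4,  61.9, 149. ]), array([570. , 131.5, 149. ])]
 green []
t 35.4 pos [435.4 130.9 249.7] ya 1.703 tilt [-0. -0. -1.] w -0.1 F [0.2 0.4 0.6] grip 0.0
TURN units -0.003 SHIFT units [-0.   0.   6.3]
```

The clip is home: handle at scene (318,234.5) and top (300.5,230.3), within 2 px of expected, and the bar hasn't moved. Next is the green key, pressed a little to its front left so the hand's body clears the clip handle.

```bash

python3 -m pendant '[[[0.15,0.26,0.3],0],[[0,0,1],0],[[0,0,1],0],[[0,0,1],0],[[0,0,1],0],[[0,0,1],0],[[0,0,0.6],0],[[0,0,0.3],0],[[0,0,0],0],[[0,0,0],0],[[0,0,0],0]]' | grep -E "time|pos|ft"
python3 -m pendant '[[[0,0,0.1],0],[[0,0,0.1],0],[[0,0,0],0]]' | grep -E "pos|ft"
```

```text
time_s: 36.5
position: [430.0, 138.9, 65.0]
ft_force: [-0.3, 0.7, -0.4]
position: [429.1, 138.2, 57.9]
ft_force: [0.1, 0.5, 0.4]
```

```bash

python3 -m pendant '[[[0,0,0.1],0],[[0,0,0.1],0],[[0,0,0],0]]' | grep -E "pos|ft"
python3 -m pendant '[[[0,0,0.1],0],[[0,0,0.1],0],[[0,0,0],0]]' | grep -E "pos|ft"
python3 -m pendant '[[[0,0,0.07],0],[[0,0,0],0]]' | grep -E "pos|ft"
```

```text
position: [429.0, 138.1, 51.5]
ft_force: [0.1, 0.7, 0.1]
position: [429.0, 138.1, 45.6]
ft_force: [-0.2, 0.1, -0.3]
position: [429.2, 138.2, 43.7]
ft_force: [0.2, -0.0, 0.6]
```

```bash

python3 -m pendant '[[[0,0,0.07],0],[[0,0,0],0]]' | grep -E "pos|ft"
python3 -m pendant '[[[0,0,0.07],0],[[0,0,0],0]]' | grep -E "pos|ft"
python3 -m pendant '[[[0,0,0.05],0],[[0,0,0],0]]' | grep -E "pos|ft"
```

```text
position: [429.2, 138.2, 41.6]
ft_force: [0.1, -0.5, 1.2]
position: [429.4, 138.4, 39.7]
ft_force: [0.4, -0.1, 1.6]
position: [429.8, 138.5, 38.5]
ft_force: [0.1, -0.1, 3.3]
```

```bash

python3 -m pendant '[[[0,0,0.07],0],[[0,0,0],0]]' | grep -E "pos|ft"
python3 -m pendant '[[[0,0,0.07],0],[[0,0,0],0]]' | grep -E "pos|ft"
python3 -m pendant '[[[0,0,0.07],0],[[0,0,0],0]]' | grep -E "pos|ft"
```

```text
position: [430.0, 138.5, 37.6]
ft_force: [-2.7, -1.5, 14.4]
position: [430.1, 138.6, 37.2]
ft_force: [-8.0, -2.0, 30.4]
position: [430.3, 138.6, 36.9]
ft_force: [-13.4, -3.2, 47.6]
```

```bash

python3 -m pendant '[[[0,0,-0.4],0],[[0,0,-0.6],0],[[0,0,-1],0],[[0,0,-1],0],[[0,0,-1],0],[[0,0,-1],0],[[0,0,-1],0],[[0,0,0],0],[[0,0,0],0],[[0,0,0],0],[[0,0,0],0]]' | grep -E "time|pos|ft"
python3 - <<'E'
from h import *
np.set_printoptions(precision=1,suppress=True)
for n in("scene","top"):
    im=manip.snapshot(n)
    print(n,"orange",blobs(im,(4,120,60),(22,255,255),(255,190,360,270))[0],"bar",blobs(im,(100,110,40),(125,255,255),(260,180,340,240))[0])
s=manip.sense();print(s["qd"],s["ft_force"])
E
```

```text
time_s: 39.9
position: [428.6, 137.9, 210.6]
ft_force: [-0.7, -0.5, 0.3]
scene orange [(np.float64(330.7), np.float64(216.8), 20), (np.float64(325.6), np.float64(235.3), 30), (np.float64(279.4), np.float64(243.3), 247)] bar [(np.float64(286.3), np.float64(224.4), 16)]
top orange [(np.float64(321.2), np.float64(191.2), 24), (np.float64(267.5), np.float64(197.8), 27), (np.float64(323.9), np.float64(213.2), 105), (np.float64(269.4), np.float64(219.8), 106), (np.float64(299.4), np.float64(231.2), 211)] bar [(np.float64(311.0), np.float64(202.5), 52), (np.float64(280.2), np.float64(206.4), 51)]
[ 0. -0.  0.  0.  0.  0.] [0.8 0.  0.9]
```

```bash
python3 -c "
from station import manip
print(manip.hand_in())"
```

```text
the job is handed in; nothing more can be done
None
```

I handed the job in at about 40 s: by camera and force readings the bar is on the stud and the clip is home and let go. The green key was then pressed to its stop and released, and the red key was not touched; the judge's result was not shown.

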